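# Scrap the cracked fuse carrier from the bayonet test pot

### The arm

A 7-joint arm with a two-finger parallel gripper is mounted at the origin on the work surface. World frame = base frame: x ahead of the robot, y to its left, z up, the work surface at z = 0. Lengths are in mm, angles in rad, forces in N, time in s.
With the tool pointing down it reaches from about 400 to 925 mm from the base axis. Payload 5.6 kg.
Tool frame: the origin (TCP) lies at the very end of the fingers, on their centre line; the grasp point (between the pads) lies 19 mm behind it; z points along the fingers, y is the line along which they close (so a half turn about z gives the same grasp; the last joint's range is limited). The gripper opens to 85 mm and grips with 20 to 120 N. Pads are 22 mm wide; open, the fingers measure 114 mm over their backs; the gripper's body (76 mm by 85 mm) begins 54 mm behind the grasp point. The pads swing forward as they close: fully open they stand 13 mm farther back than shut.
Start: joints at [-1.244, 0.468, -0.012, 1.603, 0.006, 1.071, -0.056], TCP at [234.969, 606.051, 231.29] pointing down, gripper open.
Joint ranges: [-2.53, 2.53], [-0.31, 2.02], [-1.57, 1.55], [0.28, 2.44], [-1.29, 4.43], [0.15, 1.84], [-2.92, 2.92]. Speed limits (rad/s): [2.57, 2.57, 3.14, 3.14, 3.14, 3.14, 3.14].

### API

Orientations are given as a 3x3 rotation matrix whose columns are the frame's x, y, z axes.
In Python, from rig import manip gives the robot as it stands.
- The arm moves only by the tool step_arm, never from a script. Its argument "motion" is a list of rows, each a list of 4 numbers: the shift along the tool's x, y, z scaled (see below), then the turn about the tool's z scaled (see below). In form: [[tx, ty, tz, yaw], ...]. A call has 1 to 12 rows; each row shifts and turns the commanded pose from where the row before left it, along the tool's axes as they then stand; what a row does not reach is not made up. The controller multiplies each number of a shift by 25 cm and each number of a turn by 60 degrees. A row lasts 1/12 s, in which the tool goes at most 41.7 mm and 7.16 degrees, less where a joint would pass 70% of its speed; a pose out of reach is approached as far as the arm can. A call with a number of a shift or a turn outside -1 to 1 is refused whole. A call with a gripper value outside its range is refused whole. "jaw" is the closure, from -1 (fully open) to 1 (shut), so that 0 is half open, set as the call begins (left out, the last holds). The fingers move at their own pace and stop on an object; "newtons" is the grip in N (left out, the last holds). Time passes only in rows, so rows that do not move let the fingers close. It gives the time, the measured TCP pose, the force, the opening and the grip force at its end, in the units of the state.
- manip.observe(): the state, without advancing time (a new reading comes with each control period).
- manip.capture(name): name is "scene" or "top"; returns a dict with "color" (420x560x3 uint8, red, green, blue), "z_map" (420x560 float32, mm along the optical axis (not along the pixel's ray), 0 where there is no reading), "intrinsics" (3x3 intrinsics, pixels), "T" (4x4, takes a point from camera to world coordinates). Camera axes: x right, y up, looking along -z (the intrinsics and any distortion apply to the point x, -y, -z); pixel columns grow to the right and rows downward; lengths in mm; the calibration is good to about 2 mm. A picture is of the moment at which its call begins.
- manip.finish_job(): hands the job in; it is judged then, once.
The state is a dict: "time": time; "qpos": joint angles; "dq": joint speeds; "joint_efforts": joint torques, N m; "eef_pos": TCP position; "tcp_rot": TCP orientation; "ft_force": force on the tool from outside, world axes, zero at the start; "moment": the same for the moment, N m; "gripper_width": opening from 0.0 (shut) to 1.0 (fully open); "gripper_force": force on a finger pad.
Only numpy, scipy, OpenCV 4.12 (cv2) and the standard library are available. Lean on these libraries where they do the work, as an engineer would, in place of code of your own. Each camera call takes 0.05 s, during which the arm holds its last target. There are 200 camera calls.

### The job

The fuse carrier under the cover of the test pot has cracked and must be scrapped. Press the bayonet cover down by its top, twist it a quarter turn anticlockwise to its stop without forcing it, let it spring up free, lift it off and stand it upright on the middle of the rubber mat. Then lift the cracked carrier out of the pot, drop it into the tilted-out scrap bin and push the bin fully shut, leaving the other parts on the bench where they lie.

Things in the scene. Friction and masses are not known exactly. Their poses are not given: they have to be found in the camera images.
- pot: Fuse test pot, fixed to the bench; z up on its axis. Origin: centre of the underside of its black base plate, 130 (x) x 176 (y) x 10 mm. Grey round body 114 mm in diameter up to z = 50 mm, with a 33 mm socket in its middle, 25 mm deep, in which the carrier stands loosely. Brass posts 30 mm tall stand on the plate at y = +-74 mm.
- pot_collar (a point): Centre of the top of the pot's steel bayonet collar, on the pot's axis 69 mm above its origin, same axes. The collar is 114 mm wide and 19 mm tall; its two inward lugs leave an 84 mm round opening and two 30 mm wide notches at the pot's +y and -y, each with a white mark; a stop block beside each notch stands 7 mm above the collar.
- cover_bar (a point): Centre of the black grip bar on the loose bayonet cover (about 0.24 kg); x along the bar, z up. Bar 62 long (x), 14 thick (y), 24 mm tall, across the flat top (68 mm diameter) of the aluminium dome, which lies 12 mm below this point. Locked: bar along the pot's x, this point 127 mm above the pot's origin. Turn it by the bar, or with fingertips on the flat top either side of the bar.
- cover_foot (a point): Centre of the cover's underside, 67 mm below cover_bar, same axes: a 79 mm flange 5 mm thick with a 56 mm bore with two ears 22 mm wide, in line with the bar, reaching 50 mm from the axis; locked, they sit under the lugs. The dome is a hollow cap, 50 mm deep inside; the carrier's head stands free in it, so lift the cover 45 mm or more before moving sideways.
- ring (a joint): Height of the white spring ring that carries and centres the cover's flange, m: 0 cover locked (about 8 N up); -0.004 (11 N) ears clear of the lugs' teeth; -0.009 (14 N) bottomed; +0.005 cover free. Pressed past -0.004 the cover turns anticlockwise from above, 90 degrees to a stop, ears at the notches; let go there it rises 5 mm above locked. Let go part-way it stays under the lugs.
- carrier_center (a point): Centre of the cracked grey fuse carrier in the pot: an upright cylinder 30 mm in diameter, 72 mm tall, with nickel-coloured ends, about 0.06 kg, z along its axis. Hidden under the cover at first. In the pot its centre is 61 mm and its top 97 mm above the pot's origin, so 28 mm of it stands above the collar once the cover is off.
- bin (a joint): Tilt of the scrap bin about its lower front edge, rad. 0 = upright, fully shut under the cowl of its green stand; starts tilted out towards the robot by 0.5 to 0.68; at most 0.75. A stiff hinge (0.4 N m) holds it wherever it is left; pushing at the lip takes 3 to 6 N.
- bin_hinge (a point): Hinge line of the bin at mid-width, 12 mm above the bench, fixed to the stand. x points from the front (robot side) to the back, y along the hinge, z up. The stand's cowl is a flat roof 203 mm above the bench from x = 45 to 145 mm; its side cheeks at y = +-84 mm are full height behind x = 45 mm and 42 mm high in front of that.
- bin_lip (a point): Front edge of the pull lip along the top of the bin's front wall, at mid-width; moves with the bin. With the bin shut it is 15 mm in front of and 122 mm above the hinge line. The lip is 150 mm long and 3 mm thick. x to the bin's back, z up its wall, tilting with it.
- bin_in (a point): Centre of the inner floor of the sheet-steel bin; moves and tilts with it, x to its back, z out of its mouth. Outside 110 deep (x) x 150 wide (y) x 122 mm high, 3 mm walls, open top. With the bin shut this point is 55 mm behind and 3 mm above the hinge line.
- mat_top (a point): Centre of the top face of the black square rubber mat (160 x 160 x 4 mm, fixed). x and y along its sides, z up.
- old_carrier: A second, equal grey fuse carrier standing upright on the bench, 30 mm diameter, 72 mm tall, origin at its foot. Leave it alone.
- end_cap: Nickel end cap, 30 mm diameter, 18 mm tall, origin at its underside. Leave it alone.
- spring_clip: U-shaped steel spring clip, 34 x 14 x 30 mm, origin at its underside. Leave it alone.
- green_lens: Green glass indicator lens in a steel bezel, 28 mm diameter, 15 mm tall, origin at its underside. Leave it alone.
- screwdriver: Screwdriver with a red handle lying on the bench, about 200 mm long, roughly along x, origin under its middle. Leave it alone.
- multimeter: Yellow multimeter lying on the bench, 160 x 80 x 47 mm, origin at its underside. Leave it alone.
- cover: The bayonet cover itself, origin at cover_foot. Twisted without being pressed, its ears jam against the lugs' teeth (several N m of twist there or at the end stop counts as forcing; turning it when pressed takes under 0.3 N m).

How it is judged:
By the outcome, as a careful person would: the job done as asked, in the order asked, and still so for the second after the job is handed in, with the robot touching nothing.
It also fails if it takes over 72 s, if anything falls off the work surface, if the arm or the gripper's body presses on something with over 40 N, if the wrist force passes 120 N, or if a joint passes its speed limit or range.

## Working session

There is one attempt and no reset: what is moved stays moved. The work goes in short steps, Python scripts to look and compute and a tool call to move; the robot and the scene stay as the last step left them, time stands still between calls to the robot, and variables do not carry over. Pictures are saved under pics/ and viewed, at most 10 in all, crops included, and the job is handed in when it is done.

Besides the shell and the picture viewer there is one more tool, called after "Request:" as name(argument=value, ...), one argument or row to a line, values as JSON. step_arm: Moves the arm, as the interface text tells. Its arguments: {"type":"object","properties":{"motion":{"type":"array","items":{"type":"array","items":{"type":"number"}}},"jaw":{"type":"number"},"newtons":{"type":"number"}},"required":["motion"]}

```bash
ls; mkdir -p pics
cat > h.py <<'E'
import numpy as np, cv2
from rig import manip
def cap(n):
    c=manip.capture(n); return c
def save(c,f): cv2.imwrite('pics/'+f,cv2.cvtColor(c['color'],cv2.COLOR_RGB2BGR))
def cloud(c):
    z=c['z_map'];K=c['intrinsics'];h,w=z.shape
    u,v=np.meshgrid(np.arange(w),np.arange(h))
    P=np.stack([(u-K[0,2])/K[0,0]*z,-(v-K[1,2])/K[1,1]*z,-z],-1)
    W=P@c['T'][:3,:3].T+c['T'][:3,3]; W[z<=0]=np.nan; return W
def state():
    s=manip.observe()
    for k in ['time','qpos','eef_pos','tcp_rot','ft_force','moment','gripper_width','gripper_force']: print(k,np.round(s[k],3).tolist())
E
python3 - <<'E'
from h import *
state()
for n in ['scene','top']:
    c=cap(n); save(c,n+'0.png'); np.savez(n+'0.npz',**c); print(n,c['intrinsics'].tolist(),np.round(c['T'],3).tolist(),[k for k in c],(c['z_map']>0).mean())
E
```

```text
pics
time 0.0
qpos [-1.244, 0.468, -0.012, 1.604, 0.006, 1.071, -0.056]
eef_pos [234.792, 605.494, 230.32]
tcp_rot [[-0.932, 0.361, -0.001], [0.361, 0.932, -0.002], [-0.0, -0.002, -1.0]]
ft_force [0.585, 0.369, 0.885]
moment [0.025, -0.029, -0.007]
gripper_width 1.0
gripper_force 0.0
scene [[445.4217873316172, 0.0, 280.038623179252], [0.0, 445.4217873316172, 209.15055532650473], [0.0, 0.0, 1.0]] [[0.084, -0.597, 0.798, 1597.563], [0.996, 0.058, -0.061, -72.697], [-0.01, 0.8, 0.599, 895.13], [0.0, 0.0, 0.0, 1.0]] ['color', 'z_map', 'intrinsics', 'T'] 0.996016156462585
top [[394.23957783000554, 0.0, 283.7030945616861], [0.0, 394.23957783000554, 216.11270241331576], [0.0, 0.0, 1.0]] [[-0.009, 0.981, -0.196, 301.568], [-1.0, -0.007, 0.014, 23.595], [0.012, 0.196, 0.981, 1489.611], [0.0, 0.0, 0.0, 1.0]] ['color', 'z_map', 'intrinsics', 'T'] 0.9961139455782313
```

View pics/scene0.png

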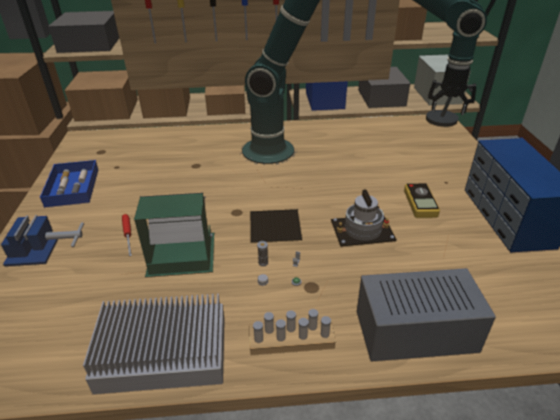

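View pics/top0.png

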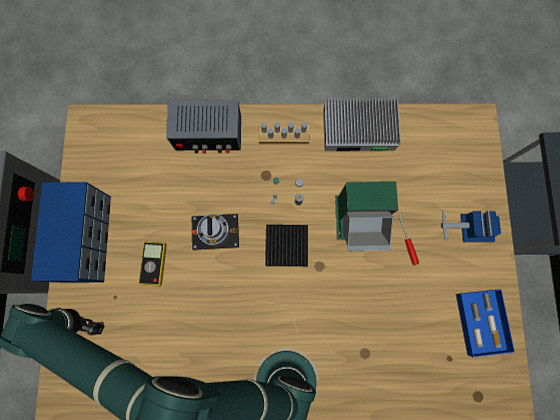

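The top view shows the pot at about (214,230), the mat at (287,245), the bin at (370,220), and the multimeter at (152,263). The scene view shows the same objects from the far side. Next I'll measure with depth and colour masks.

```bash
python3 - <<'E'
from h import *
for n in ['top','scene']:
    c=dict(np.load(n+'0.npz')); W=cloud(c); col=c['color'].astype(int); g=col.max(2)
    def box(m,t):
        m=m.astype(np.uint8); k,l,s,ce=cv2.connectedComponentsWithStats(m)
        if k<2: print(t,'none');return
        i=1+s[1:,4].argmax(); p=W[l==i]; p=p[~np.isnan(p[:,0])]
        (cx,cy),(w,h),a=cv2.minAreaRect(p[:,:2].astype(np.float32))
        print(n,t,'n',len(p),'px',np.round(ce[i]),'rect',np.round([cx,cy,w,h,a],1),'med',np.round(np.median(p,0),1),'z',np.round(np.percentile(p[:,2],[2,98]),1)); return l==i
    X,Y,Z=W[...,0],W[...,1],W[...,2]
    work=(X>380)&(X<950)&(abs(Y)<600)
    print('bench z',np.nanmedian(Z[work]))
    matb=work&(g<60)&(Z<25)
    box(matb&(Y>-90)&(Y<100),'mat'); box(work&(Z<28)&(Z>4)&(Y>120)&(Y<350)&(X<720)&(g<70),'plate')
    box(work&(Z>133)&(Y>120)&(Y<400)&(X<800),'bar(high)')
    box(work&(Z>105)&(Z<130)&(Y>120)&(Y<400)&(X<800),'domeTop')
    box(work&(Z>60)&(Y>120)&(Y<400)&(X<800),'collar+')
    gr=(col[...,1]>col[...,0]+15)&(col[...,1]>col[...,2]+5)
    box(work&gr&(Z>190)&(Y<0),'cowl')
    box(work&(Z>30)&(Z<190)&~gr&(Y<-100)&(Y>-450)&(X<800),'bin')
    b=work&(Z>20)&(Y>-100)&(Y<120)&(X<800)&(X>500); k,l,s,ce=cv2.connectedComponentsWithStats(b.astype(np.uint8))
    for i in range(1,k):
        if s[i,4]>6: print(n,'obj',np.round(ce[i]),s[i,4],np.round(np.nanmedian(W[l==i],0)),np.nanmax(Z[l==i]))
E
python3 - <<'E'
import cv2
a=cv2.imread('pics/top0.png'); 
x=cv2.resize(a[190:275,180:260],None,fx=5,fy=5,interpolation=cv2.INTER_CUBIC)
y=cv2.resize(a[170:260,325:405],None,fx=5,fy=5,interpolation=cv2.INTER_CUBIC)
y=y[:425]
cv2.imwrite('pics/crop1.png',cv2.hconcat([x[:425],y]))
E
```

```text
bench z 1.923184380065095
top mat n 1705 px [287. 245.] rect [487.6  -7.5 157.1 154.2  89.5] med [486.3  -8.4   4.1] z [-2.3 10.8]
top plate n 518 px [221. 235.] rect [540.3 264.7 127.5 175.3   3.1] med [509.8 213.2  10.5] z [ 4.9 22.4]
top bar(high) n 71 px [209. 226.] rect [538.2 265.1  56.5  14.2   3.7] med [535.3 264.7 138.3] z [133.6 143.6]
top domeTop n 215 px [210. 227.] rect [538.8 264.8  66.4  64.2  45.7] med [537.9 257.2 116. ] z [109.3 126.9]
top collar+ n 617 px [212. 229.] rect [539.1 265.6 111.  111.7  89.2] med [531.4 259.7  97.1] z [ 60.5 141. ]
top cowl n 1407 px [371. 196.] rect [ 6.274e+02 -2.912e+02  9.900e+01  1.719e+02  6.000e-01] med [ 626.7 -290.2  203. ] z [197.6 208.5]
top bin n 1618 px [368. 230.] rect [ 536.9 -290.1  171.2  168.    89.6] med [ 525.6 -298.6  104.2] z [ 31.9 173.9]
top obj [275. 195.] 7 [675.  35.  26.] 31.001060802445636
top obj [298. 199.] 71 [649. -51.  70.] 76.52878731427768
top obj [272. 203.] 8 [646.  49.  29.] 33.94963796116485
bench z 0.6672895195246156
scene mat n 1419 px [275. 226.] rect [492.5  -5.9 152.1 156.   88.4] med [497.2  
[... 207 characters left out ...]
med [549.2 265.5 137.6] z [133.3 140.8]
scene domeTop n 255 px [366. 203.] rect [547.5 266.5  68.9  65.   80.1] med [556.8 259.2 114.7] z [105.4 128.3]
scene collar+ n 884 px [365. 211.] rect [552.4 263.6 112.3 103.6  70. ] med [567.2 259.7  85.7] z [ 60.7 139. ]
scene cowl n 1384 px [169. 206.] rect [ 630.  -290.4  102.9  168.4    1. ] med [ 633.7 -290.9  202.4] z [199.8 205. ]
scene bin n 2284 px [174. 235.] rect [ 5.714e+02 -2.909e+02  2.272e+02  1.723e+02  4.000e-01] med [ 616.8 -298.7   97.9] z [ 32.2 173.2]
scene obj [263. 251.] 187 [670. -52.  57.] 75.89704855570835
scene obj [298. 253.] 16 [652.  50.  24.] 32.33705909291098
scene obj [295. 260.] 16 [684.  38.  27.] 32.763098729327794
```

View pics/crop1.png

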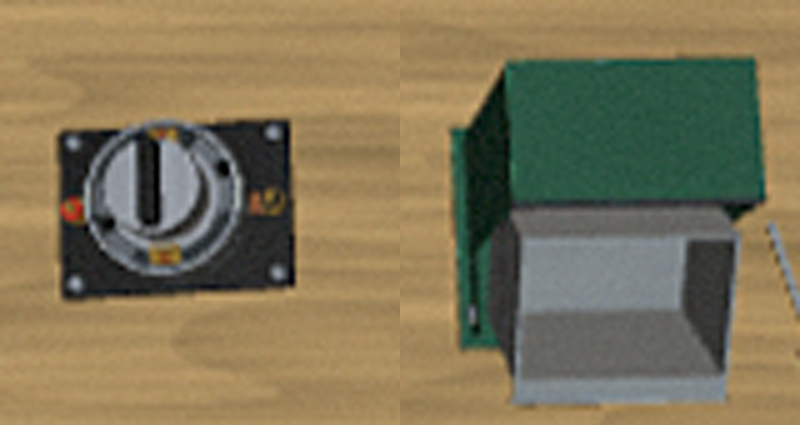

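The crop shows the grip bar at about (150,180), roughly along world x with a yaw of about 3°. The bin mouth is open and tilted towards the robot, and nothing stands between the pot and the mat. I'll go above the pot first.

Request:
step_arm(
  motion=[
    [-0.137,-0.069,0,0],
    [-0.137,-0.069,0,0],
    [-0.137,-0.069,0,0],
    [-0.137,-0.069,0,0],
    [-0.137,-0.069,0,0],
    [-0.137,-0.069,0,0],
    [-0.137,-0.069,0,0],
    [-0.137,-0.069,0,0],
    [-0.137,-0.069,0,0],
    [-0.137,-0.069,0,0],
    [-0.137,-0.069,0,0],
    [-0.137,-0.069,0,0],
  ],
  jaw=-1,
)

```text
time: 1.1
eef_pos: [544.1, 262.8, 231.1]
tcp_rot: [[-0.932, 0.361, -0.0], [0.361, 0.932, -0.0], [0.0, -0.0, -1.0]]
ft_force: [0.6, 0.9, 0.2]
gripper_width: 1.001
gripper_force: 0.0
```

Request:
step_arm(
  motion=[
    [0,0,0,0.117],
    [0,0,0,0.117],
    [0,0,0,0.117],
    [0,0,0,0.117],
    [0,0,0,0.117],
    [0,0,0,0.117],
    [0,0,0,0.117],
    [0,0,0,0.117],
    [0,0,0,0.117],
    [0,0,0,0.117],
    [0,0,0,0.117],
  ],
)

```text
time: 2.02
eef_pos: [543.0, 264.4, 230.8]
tcp_rot: [[0.152, 0.988, -0.001], [0.988, -0.152, -0.0], [-0.001, -0.001, -1.0]]
ft_force: [-1.2, -0.3, -0.0]
gripper_width: 1.002
gripper_force: 0.0
```

Request:
step_arm(
  motion=[
    [0,0,0,0.117],
    [0,0,0,0.117],
    [0,0,0,0.117],
    [0,0,0,0.117],
    [0,0,0,0.117],
    [0,0,0,0.117],
    [0,0,0,0.117],
    [0,0,0,0.117],
    [0,0,0,0.117],
    [0,0,0,0.117],
    [0,0,0,0.117],
    [0,0,0,0],
  ],
  jaw=0.3,
)

```text
time: 3.02
eef_pos: [543.0, 264.5, 230.7]
tcp_rot: [[0.997, 0.073, -0.001], [0.073, -0.997, -0.001], [-0.001, 0.001, -1.0]]
ft_force: [0.0, 0.4, 0.1]
gripper_width: 0.351
gripper_force: 0.0
```

Run:
```python
from h import *
c=cap('scene'); save(c,'s1.png'); W=cloud(c); X,Y,Z=W[...,0],W[...,1],W[...,2]
a=cv2.imread('pics/s1.png'); cv2.imwrite('pics/s1c.png',cv2.resize(a[120:255,300:440],None,fx=5,fy=4.4,interpolation=cv2.INTER_CUBIC))
for lo,hi in [(225,240),(240,255),(255,270)]:
    m=(Z>lo)&(Z<hi)&(abs(X-543)<80)&(abs(Y-265)<90)
    k,l,s,ce=cv2.connectedComponentsWithStats(m.astype(np.uint8))
    for i in range(1,k):
        p=W[l==i]; print(lo,s[i,4],np.round(ce[i],1),'min',np.round(p.min(0)),'max',np.round(p.max(0)),'med',np.round(np.median(p,0),1))
m=(Z>134)&(Z<146)&(abs(X-543)<80)&(abs(Y-265)<90); p=W[m]; print('bar',len(p),p.min(0),p.max(0),np.median(p,0), cv2.fitLine(p[:,:2].astype(np.float32),2,0,.01,.01).ravel())
print(c['T'][:3,3])
```

```text
225 12 [376.9 166.5] min [534. 280. 232.] max [558. 288. 238.] med [547.6 282.5 236.1]
225 9 [364.9 168.6] min [546. 241. 230.] max [559. 252. 240.] med [555.4 246.1 237. ]
225 1 [381. 166.] min [549. 293. 239.] max [549. 293. 239.] med [549.3 293.4 238.6]
240 32 [378.6 163.2] min [534. 280. 241.] max [556. 296. 255.] med [549.5 283.4 247.3]
240 31 [364.3 165. ] min [541. 237. 240.] max [561. 250. 255.] med [553.5 244.1 246.9]
255 34 [379.2 158.8] min [536. 279. 255.] max [558. 295. 269.] med [551.1 283.8 262.7]
255 32 [365.  160.4] min [540. 238. 255.] max [561. 253. 269.] med [554.  244.5 261.9]
bar 60 [516.74559917 257.63290633 134.35592604] [578.48330051 274.44918795 141.27141258] [550.55065664 264.40262786 138.51018344] [9.9832273e-01 5.7893861e-02 5.4919537e+02 2.6508078e+02]
[1597.56349378  -72.69719885  895.13016427]
```

View pics/s1c.png

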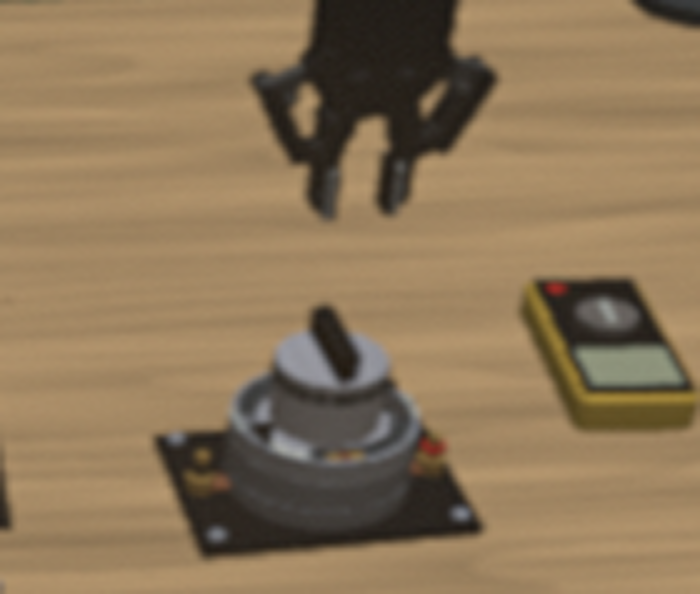

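The crop shows the open fingers at (325,190) and (395,185), directly over the bar, which runs from (320,315) to (350,370). Both views agree on the pot axis at about (543, 265) with the bar at about 3.2°. I'll descend and grip.

Request:
step_arm(
  motion=[
    [0,0,0.1,0.016],
    [0,0,0.1,0],
    [0,0,0.1,0],
    [0,0,0.1,0],
    [0,0,0.05,0],
    [0,0,0,0],
    [0,0,0,0],
  ],
)

```text
time: 3.65
eef_pos: [543.6, 264.3, 118.9]
tcp_rot: [[0.998, 0.061, -0.0], [0.061, -0.998, -0.0], [-0.0, 0.0, -1.0]]
ft_force: [0.3, 0.5, -0.5]
gripper_width: 0.349
gripper_force: 0.0
```

Request:
step_arm(
  motion=[
    [0,0,0,0],
    [0,0,0,0],
    [0,0,0,0],
    [0,0,0,0],
    [0,0,0,0],
    [0,0,0,0],
  ],
  jaw=1,
  newtons=30,
)

```text
time: 4.15
eef_pos: [544.3, 264.7, 120.2]
tcp_rot: [[0.998, 0.06, 0.002], [0.06, -0.998, 0.001], [0.002, -0.001, -1.0]]
ft_force: [0.1, -0.6, 5.8]
gripper_width: 0.152
gripper_force: 34.0
```

```bash
python3 -c "
from h import *
state()"
```

```text
time 4.15
qpos [-0.975, 0.588, 0.631, 1.836, -0.446, 0.86, -1.638]
eef_pos [544.332, 264.721, 120.186]
tcp_rot [[0.998, 0.06, 0.002], [0.06, -0.998, 0.001], [0.002, -0.001, -1.0]]
ft_force [0.067, -0.567, 5.829]
moment [-0.144, 0.013, 0.044]
gripper_width 0.152
gripper_force 33.968
```

Request:
step_arm(
  motion=[
    [0,0,0.008,0],
    [0,0,0.008,0],
    [0,0,0.008,0],
    [0,0,0,0],
    [0,0,0,0],
    [0,0,0,0],
  ],
  newtons=40,
)

```text
time: 4.65
eef_pos: [544.5, 264.8, 114.7]
tcp_rot: [[0.998, 0.06, 0.002], [0.06, -0.998, 0.002], [0.002, -0.002, -1.0]]
ft_force: [-0.7, -1.6, 9.8]
gripper_width: 0.146
gripper_force: 41.4
```

The force and travel match a ring position of about -5.5 mm. I'll go slightly deeper, then start the twist anticlockwise in small steps.

Request:
step_arm(
  motion=[
    [0,0,0.006,0],
    [0,0,0,0],
    [0,0,0,-0.05],
    [0,0,0,-0.05],
    [0,0,0,-0.05],
    [0,0,0,0],
  ],
)

```text
time: 5.15
eef_pos: [545.0, 265.4, 113.7]
tcp_rot: [[0.976, 0.217, 0.004], [0.217, -0.976, 0.003], [0.004, -0.002, -1.0]]
ft_force: [-0.8, 0.9, 9.9]
gripper_width: 0.15
gripper_force: 41.5
```

```bash
python3 -c "
from h import *
state()"
```

```text
time 5.15
qpos [-0.941, 0.587, 0.584, 1.837, -0.424, 0.84, -1.499]
eef_pos [545.028, 265.437, 113.686]
tcp_rot [[0.976, 0.217, 0.004], [0.217, -0.976, 0.003], [0.004, -0.002, -1.0]]
ft_force [-0.781, 0.918, 9.934]
moment [0.053, 0.129, 0.096]
gripper_width 0.15
gripper_force 41.524
```

Request:
step_arm(
  motion=[
    [0,0,0,-0.1],
    [0,0,0,-0.1],
    [0,0,0,-0.1],
    [0,0,0,-0.1],
    [0,0,0,-0.1],
    [0,0,0,-0.1],
    [0,0,0,-0.1],
    [0,0,0,-0.1],
    [0,0,0,-0.1],
    [0,0,0,-0.1],
    [0,0,0,-0.1],
    [0,0,0,0],
  ],
)

```text
time: 6.15
eef_pos: [544.3, 265.9, 113.7]
tcp_rot: [[0.196, 0.981, 0.002], [0.981, -0.196, 0.003], [0.004, 0.002, -1.0]]
ft_force: [-0.8, -0.2, 10.0]
gripper_width: 0.156
gripper_force: 41.5
```

```bash
python3 -c "
from h import *
state()"
```

```text
time 6.15
qpos [-0.73, 0.54, 0.292, 1.823, -0.209, 0.805, -0.529]
eef_pos [544.299, 265.933, 113.684]
tcp_rot [[0.196, 0.981, 0.002], [0.981, -0.196, 0.003], [0.004, 0.002, -1.0]]
ft_force [-0.753, -0.249, 10.034]
moment [0.162, 0.538, 0.077]
gripper_width 0.156
gripper_force 41.527
```

Request:
step_arm(
  motion=[
    [0,0,0,-0.05],
    [0,0,0,-0.05],
    [0,0,0,-0.05],
    [0,0,0,-0.05],
    [0,0,0,-0.02],
    [0,0,0,0],
    [0,0,0,0],
  ],
)

```text
time: 6.73
eef_pos: [543.8, 266.2, 113.5]
tcp_rot: [[-0.029, 1.0, 0.002], [1.0, 0.029, 0.003], [0.003, 0.002, -1.0]]
ft_force: [-2.3, 0.0, 9.9]
gripper_width: 0.156
gripper_force: 41.5
```

```bash
python3 -c "
from h import *
state()"
```

```text
time 6.733
qpos [-0.688, 0.536, 0.236, 1.82, -0.169, 0.802, -0.338]
eef_pos [543.822, 266.23, 113.501]
tcp_rot [[-0.029, 1.0, 0.002], [1.0, 0.029, 0.003], [0.003, 0.002, -1.0]]
ft_force [-2.33, 0.022, 9.937]
moment [0.267, 0.71, 0.063]
gripper_width 0.156
gripper_force 41.546
```

Request:
step_arm(
  motion=[
    [0,0,0,-0.015],
    [0,0,0,-0.015],
    [0,0,0,0],
    [0,0,0,0],
  ],
)

```text
time: 7.07
eef_pos: [543.8, 266.3, 113.5]
tcp_rot: [[-0.06, 0.998, 0.002], [0.998, 0.06, 0.003], [0.003, 0.002, -1.0]]
ft_force: [-2.7, 0.5, 10.9]
gripper_width: 0.153
gripper_force: 41.6
```

```bash
python3 -c "
from h import *
state()"
```

```text
time 7.067
qpos [-0.683, 0.535, 0.228, 1.82, -0.164, 0.802, -0.311]
eef_pos [543.794, 266.252, 113.499]
tcp_rot [[-0.06, 0.998, 0.002], [0.998, 0.06, 0.003], [0.003, 0.002, -1.0]]
ft_force [-2.694, 0.5, 10.913]
moment [0.299, 0.75, 0.003]
gripper_width 0.153
gripper_force 41.554
```

Request:
step_arm(
  motion=[
    [0,0,0,-0.015],
    [0,0,0,0],
    [0,0,0,0],
  ],
)

```text
time: 7.32
eef_pos: [543.7, 266.3, 113.5]
tcp_rot: [[-0.076, 0.997, 0.002], [0.997, 0.076, 0.003], [0.003, 0.002, -1.0]]
ft_force: [-1.9, 1.1, 10.4]
gripper_width: 0.151
gripper_force: 41.6
```

```bash
python3 -c "
from h import *
state()"
```

```text
time 7.317
qpos [-0.68, 0.535, 0.224, 1.82, -0.161, 0.802, -0.298]
eef_pos [543.745, 266.257, 113.495]
tcp_rot [[-0.076, 0.997, 0.002], [0.997, 0.076, 0.003], [0.003, 0.002, -1.0]]
ft_force [-1.924, 1.061, 10.358]
moment [0.273, 0.746, -0.063]
gripper_width 0.151
gripper_force 41.557
```

The cover has turned 90.9° and the moment is only starting to change, so it is at the stop without being forced. I'll let it rise with the spring.

Request:
step_arm(
  motion=[
    [0,0,-0.01,0],
    [0,0,-0.01,0],
    [0,0,-0.01,0],
    [0,0,-0.01,0],
    [0,0,-0.01,0],
    [0,0,0,0],
    [0,0,0,0],
    [0,0,0,0],
  ],
)

```text
time: 7.98
eef_pos: [543.0, 265.1, 123.8]
tcp_rot: [[-0.076, 0.997, -0.0], [0.997, 0.076, 0.001], [0.001, -0.0, -1.0]]
ft_force: [-1.4, 2.7, 2.8]
gripper_width: 0.146
gripper_force: 40.6
```

```bash
python3 -c "
from h import *
state()"
```

```text
time 7.983
qpos [-0.683, 0.52, 0.228, 1.815, -0.155, 0.823, -0.302]
eef_pos [543.018, 265.124, 123.752]
tcp_rot [[-0.076, 0.997, -0.0], [0.997, 0.076, 0.001], [0.001, -0.0, -1.0]]
ft_force [-1.378, 2.717, 2.797]
moment [0.824, 0.426, -0.018]
gripper_width 0.146
gripper_force 40.596
```

It has passed the locked height with the force falling smoothly, so it is free. Now I'll lift it clear, 65 mm straight up.

Request:
step_arm(
  motion=[
    [0,0,-0.01,0],
    [0,0,-0.01,0],
    [0,0,-0.03,0],
    [0,0,-0.06,0],
    [0,0,-0.08,0],
    [0,0,-0.08,0],
    [0,0,-0.06,0],
    [0,0,0,0],
    [0,0,0,0],
    [0,0,0,0],
  ],
)

```text
time: 8.82
eef_pos: [542.8, 263.2, 205.1]
tcp_rot: [[-0.074, 0.997, -0.002], [0.997, 0.074, -0.002], [-0.002, -0.002, -1.0]]
ft_force: [-0.4, -0.4, -2.7]
gripper_width: 0.159
gripper_force: 39.9
```

Run:
```python
from h import *
state()
c=cap('scene'); save(c,'s2.png'); W=cloud(c); X,Y,Z=W[...,0],W[...,1],W[...,2]
a=cv2.imread('pics/s2.png'); cv2.imwrite('pics/s2c.png',cv2.resize(a[120:255,300:440],None,fx=5,fy=4.4,interpolation=cv2.INTER_CUBIC))
```

```text
time 8.817
qpos [-0.701, 0.419, 0.252, 1.759, -0.121, 0.981, -0.328]
eef_pos [542.789, 263.246, 205.128]
tcp_rot [[-0.074, 0.997, -0.002], [0.997, 0.074, -0.002], [-0.002, -0.002, -1.0]]
ft_force [-0.375, -0.38, -2.747]
moment [-0.032, -0.013, 0.014]
gripper_width 0.159
gripper_force 39.919
```

View pics/s2c.png

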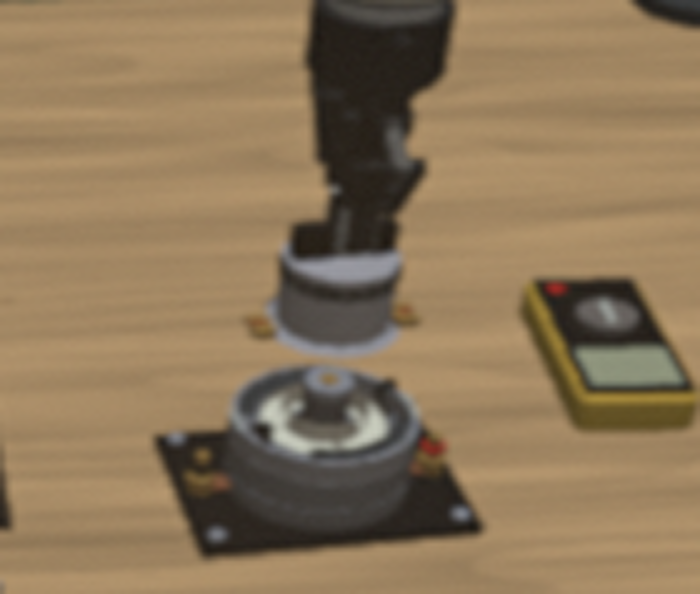

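The crop shows the cover hanging cleanly in the gripper at (335,290), and the carrier head still standing in the pot at (328,385). I'll carry the cover to the mat centre at about (489, -7).

Request:
step_arm(
  motion=[
    [-0.05,-0.014,0,0],
    [-0.1,-0.028,0,0],
    [-0.114,-0.0315,0,0],
    [-0.114,-0.0315,0,0],
    [-0.114,-0.0315,0,0],
    [-0.114,-0.0315,0,0],
    [-0.114,-0.0315,0,0],
    [-0.114,-0.0315,0,0],
    [-0.114,-0.0315,0,0],
    [-0.114,-0.0315,0,0],
    [0,0,0,0],
    [0,0,0,0],
  ],
)

```text
time: 9.87
eef_pos: [488.7, -8.5, 205.8]
tcp_rot: [[-0.07, 0.998, -0.001], [0.998, 0.07, -0.001], [-0.0, -0.001, -1.0]]
ft_force: [0.2, 0.7, -2.8]
gripper_width: 0.153
gripper_force: 39.9
```

Request:
step_arm(
  motion=[
    [0,0,0.08,0],
    [0,0,0.1,0],
    [0,0,0.1,0],
    [0,0,0.1,0],
    [0,0,0.1,0],
    [0,0,0.04,0],
    [0,0,0,0],
    [0,0,0,0],
  ],
)

```text
time: 10.53
eef_pos: [489.9, -5.5, 76.2]
tcp_rot: [[-0.076, 0.997, -0.001], [0.997, 0.076, -0.0], [-0.0, -0.001, -1.0]]
ft_force: [-0.6, 1.2, -2.0]
gripper_width: 0.153
gripper_force: 39.9
```

Run:
```python
from h import *
state()
for n in ['scene','top']:
    c=cap(n); W=cloud(c); X,Y,Z=W[...,0],W[...,1],W[...,2]; g=c['color'].max(2)
    m=(g<60)&(Z<14)&(abs(Y)<110)&(X>380)&(X<590)
    p=W[m][:,:2].astype(np.float32); print(n,'mat',cv2.minAreaRect(p))
    # aluminium cover pixels
    m=(g>95)&(Z>8)&(Z<85)&(abs(Y+7)<70)&(abs(X-489)<70)
    p=W[m]; print('cover',len(p),np.round(p.min(0)),np.round(p.max(0)),np.round(np.median(p,0)))
```

```text
time 10.533
qpos [-0.307, 0.445, 0.302, 2.116, -0.225, 0.612, 0.228]
eef_pos [489.938, -5.497, 76.248]
tcp_rot [[-0.076, 0.997, -0.001], [0.997, 0.076, -0.0], [-0.0, -0.001, -1.0]]
ft_force [-0.587, 1.206, -2.039]
moment [-0.001, -0.032, -0.031]
gripper_width 0.153
gripper_force 39.859
scene mat ((491.105712890625, -5.9616546630859375), (152.65638732910156, 158.18760681152344), 88.71085357666016)
cover 247 [479. -56.  11.] [531.  43.  85.] [507.  -6.  27.]
top mat ((486.679443359375, -6.920585632324219), (164.46853637695312, 143.0881805419922), 85.26653289794922)Traceback (most recent call last):
  File "<stdin>", line 9, in <module>
    return umr_minimum(a, axis, None, out, keepdims, initial, where)
ValueError: zero-size array to reduction operation minimum which has no identity
```

In the same camera the cover and the mat centre agree to within 1–2 mm. I'll lower it gently.

Request:
step_arm(
  motion=[
    [0,0,0.02,0],
    [0,0,0.01,0],
    [0,0,0.01,0],
    [0,0,0.005,0],
    [0,0,0,0],
    [0,0,0,0],
  ],
)

```text
time: 11.13
eef_pos: [490.0, -5.8, 65.1]
tcp_rot: [[-0.075, 0.997, 0.0], [0.997, 0.075, 0.0], [0.0, 0.0, -1.0]]
ft_force: [-0.5, 0.0, -2.0]
gripper_width: 0.154
gripper_force: 39.9
```

Request:
step_arm(
  motion=[
    [0,0,0.006,0],
    [0,0,0,0],
    [0,0,0,0],
  ],
)

```text
time: 11.38
eef_pos: [490.4, -5.9, 64.4]
tcp_rot: [[-0.075, 0.997, 0.001], [0.997, 0.075, 0.0], [0.0, 0.001, -1.0]]
ft_force: [-0.5, -0.4, 5.2]
gripper_width: 0.153
gripper_force: 41.0
```

It is on the mat. I'll release and retreat upward.

Request:
step_arm(
  motion=[
    [0,0,-0.003,0],
    [0,0,0,0],
    [0,0,0,0],
    [0,0,0,0],
    [0,0,0,0],
  ],
  jaw=0.3,
)

```text
time: 11.8
eef_pos: [490.0, -5.7, 64.2]
tcp_rot: [[-0.075, 0.997, 0.0], [0.997, 0.075, -0.0], [-0.0, 0.0, -1.0]]
ft_force: [0.1, 0.3, 0.1]
gripper_width: 0.354
gripper_force: 0.0
```

Request:
step_arm(
  motion=[
    [0,0,-0.04,0],
    [0,0,-0.08,0],
    [0,0,-0.12,0],
    [0,0,-0.15,0],
    [0,0,-0.15,0],
    [0,0,0,0],
  ],
)

```text
time: 12.3
eef_pos: [494.2, -6.0, 206.6]
tcp_rot: [[-0.074, 0.997, 0.013], [0.997, 0.074, 0.002], [0.001, 0.013, -1.0]]
ft_force: [0.9, 0.3, 0.4]
gripper_width: 0.348
gripper_force: 0.0
```

Run:
```python
from h import *
state()
c=cap('scene'); W=cloud(c); X,Y,Z=W[...,0],W[...,1],W[...,2]
for t,m in [('cover top',(Z>55)&(Z<100)&(abs(Y+7)<60)&(abs(X-489)<60)),('collar',(Z>60)&(Z<72)&(abs(X-543)<70)&(abs(Y-265)<70)),('carrier top',(Z>92)&(Z<102)&(abs(X-543)<40)&(abs(Y-265)<40)),('carrier',(Z>80)&(Z<102)&(abs(X-543)<40)&(abs(Y-265)<40))]:
    p=W[m]; r=cv2.minAreaRect(p[:,:2].astype(np.float32)); print(t,len(p),np.round(p.min(0)),np.round(p.max(0)),np.round(p.mean(0),1))
```

```text
time 12.3
qpos [-0.38, 0.229, 0.374, 2.03, -0.11, 0.888, 0.128]
eef_pos [494.221, -6.018, 206.573]
tcp_rot [[-0.074, 0.997, 0.013], [0.997, 0.074, 0.002], [0.001, 0.013, -1.0]]
ft_force [0.888, 0.285, 0.373]
moment [0.01, -0.122, 0.016]
gripper_width 0.348
gripper_force 0.0
cover top 275 [482. -39.  55.] [529.  27.  86.] [503.1  -6.3  67.6]
collar 478 [487. 209.  60.] [606. 324.  72.] [553.2 265.1  65.3]
carrier top 55 [528. 251.  92.] [562. 278. 100.] [548.2 265.4  96.4]
carrier 83 [528. 251.  80.] [562. 280. 100.] [550.4 264.4  93. ]
```

The cover stands on the mat with its bar top at the expected height. The carrier head is at about (543.5, 264.5). I'll go back over the pot with the jaws at about 45 mm.

Request:
step_arm(
  motion=[
    [0.05,0.014,0,0],
    [0.1,0.028,0,0],
    [0.114,0.0315,0,0],
    [0.114,0.0315,0,0],
    [0.114,0.0315,0,0],
    [0.114,0.0315,0,0],
    [0.114,0.0315,0,0],
    [0.114,0.0315,0,0],
    [0.114,0.0315,0,0],
    [0.114,0.0315,0,0],
    [0,0,0,0],
    [0,0,0,0],
  ],
  jaw=-0.08,
)

```text
time: 13.35
eef_pos: [542.3, 266.2, 198.1]
tcp_rot: [[-0.079, 0.997, -0.002], [0.997, 0.079, -0.001], [-0.001, -0.002, -1.0]]
ft_force: [-0.4, -1.4, -0.6]
gripper_width: 0.54
gripper_force: 0.0
```

Request:
step_arm(
  motion=[
    [-0.006,0.004,0.08,0],
    [0,0,0.12,0],
    [0,0,0.12,0],
    [0,0,0.08,0],
    [0,0,0.04,0],
    [0,0,0.03,0],
    [0,0,0.02,0],
    [0,0,0.01,0],
    [0,0,0,0],
    [0,0,0,0],
  ],
)

```text
time: 14.18
eef_pos: [545.1, 263.3, 75.3]
tcp_rot: [[-0.075, 0.997, 0.001], [0.997, 0.075, 0.001], [0.001, 0.002, -1.0]]
ft_force: [0.6, 0.3, -0.3]
gripper_width: 0.536
gripper_force: 0.0
```

Request:
step_arm(
  motion=[
    [0.003,-0.005,0.016,0],
    [0,0,0.016,0],
    [0,0,0.004,0],
    [0,0,0,0],
    [0,0,0,0],
  ],
)

```text
time: 14.6
eef_pos: [544.0, 264.3, 66.4]
tcp_rot: [[-0.075, 0.997, 0.002], [0.997, 0.075, 0.001], [0.001, 0.002, -1.0]]
ft_force: [-0.0, -0.2, 6.2]
gripper_width: 0.543
gripper_force: 3.5
```

Request:
step_arm(
  motion=[
    [0,0,0,0],
    [0,0,0,0],
    [0,0,0,0],
    [0,0,0,0],
    [0,0,0,0],
    [0,0,0,0],
  ],
  jaw=1,
  newtons=30,
)

```text
time: 15.1
eef_pos: [544.2, 264.5, 66.7]
tcp_rot: [[-0.075, 0.997, 0.003], [0.997, 0.075, 0.002], [0.001, 0.003, -1.0]]
ft_force: [-0.5, 0.0, 9.0]
gripper_width: 0.344
gripper_force: 31.9
```

Request:
step_arm(
  motion=[
    [0,0,-0.02,0],
    [0,0,-0.04,0],
    [0,0,-0.08,0],
    [0,0,-0.12,0],
    [0,0,-0.14,0],
    [0,0,-0.14,0],
    [0,0,-0.1,0],
    [0,0,0,0],
    [0,0,0,0],
  ],
)

```text
time: 15.85
eef_pos: [543.5, 264.0, 227.0]
tcp_rot: [[-0.075, 0.997, 0.002], [0.997, 0.075, 0.002], [0.002, 0.002, -1.0]]
ft_force: [-0.2, 0.1, -1.1]
gripper_width: 0.343
gripper_force: 30.2
```

Run:
```python
from h import *
state()
c=cap('scene'); save(c,'s3.png')
a=cv2.imread('pics/s3.png'); cv2.imwrite('pics/s3c.png',cv2.resize(a[110:285,120:440],None,fx=2.5,fy=2.5,interpolation=cv2.INTER_CUBIC))
```

```text
time 15.85
qpos [-0.715, 0.395, 0.269, 1.742, -0.121, 1.018, -0.327]
eef_pos [543.471, 263.981, 226.998]
tcp_rot [[-0.075, 0.997, 0.002], [0.997, 0.075, 0.002], [0.002, 0.002, -1.0]]
ft_force [-0.191, 0.055, -1.082]
moment [-0.031, -0.022, 0.02]
gripper_width 0.343
gripper_force 30.241
```

View pics/s3c.png

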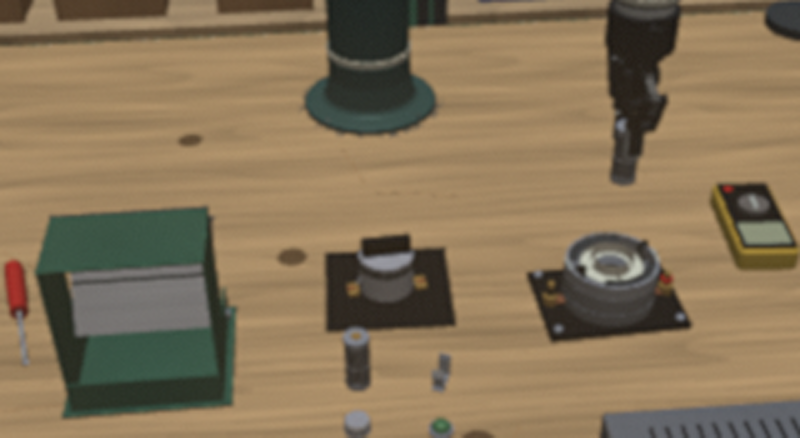

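The crop shows the carrier hanging in the gripper at (624,165), the empty socket at (612,265) and the cover upright on the mat at (387,270). I'll carry the carrier over to the bin and measure the lip.

Request:
step_arm(
  motion=[
    [-0.06,-0.006,-0.02,0],
    [-0.11,-0.0114,-0.02,0],
    [-0.12,-0.0124,-0.02,0],
    [-0.12,-0.0124,0,0],
    [-0.12,-0.0124,0,0],
    [-0.12,-0.0124,0,0],
    [-0.12,-0.0124,0,0],
    [-0.12,-0.0124,0,0],
    [-0.12,-0.0124,0,0],
    [-0.12,-0.0124,0,0],
  ],
)

```text
time: 16.73
eef_pos: [533.5, -22.8, 239.0]
tcp_rot: [[-0.074, 0.997, -0.003], [0.997, 0.074, -0.001], [-0.0, -0.003, -1.0]]
ft_force: [0.5, -0.3, -1.5]
gripper_width: 0.34
gripper_force: 30.2
```

Request:
step_arm(
  motion=[
    [-0.12,-0.0124,0,0],
    [-0.12,-0.0124,0,0],
    [-0.12,-0.0124,0,0],
    [-0.12,-0.0124,0,0],
    [-0.12,-0.0124,0,0],
    [-0.12,-0.0124,0,0],
    [-0.12,-0.0124,0,0],
    [-0.12,-0.0124,0,0],
    [-0.1,-0.0104,0,0],
    [-0.02,-0.002,0,0],
    [0,0,0,0],
    [0,0,0,0],
  ],
)

```text
time: 17.73
eef_pos: [526.7, -291.1, 239.1]
tcp_rot: [[-0.074, 0.997, -0.002], [0.997, 0.074, 0.002], [0.002, -0.002, -1.0]]
ft_force: [0.3, 0.6, -0.6]
gripper_width: 0.34
gripper_force: 30.2
```

Run:
```python
from h import *
state()
c=dict(np.load('top0.npz')); W=cloud(c); X,Y,Z=W[...,0],W[...,1],W[...,2]; col=c['color'].astype(int)
for v in range(212,256,2): print(v,np.round(W[v,362]),np.round(W[v,375]),col[v,370])
```

```text
time 17.733
qpos [0.069, 0.4, 0.496, 1.743, -0.215, 1.055, 0.714]
eef_pos [526.671, -291.08, 239.083]
tcp_rot [[-0.074, 0.997, -0.002], [0.997, 0.074, 0.002], [0.002, -0.002, -1.0]]
ft_force [0.326, 0.577, -0.554]
moment [0.065, -0.061, 0.008]
gripper_width 0.34
gripper_force 30.213
212 [ 585. -272.  133.] [ 584. -316.  139.] [107 106 105]
214 [ 575. -268.  148.] [ 573. -312.  154.] [98 99 94]
216 [ 565. -264.  164.] [ 564. -309.  166.] [103 102  99]
218 [ 556. -262.  173.] [ 579. -337.   52.] [129 138 142]
220 [ 573. -290.   42.] [ 574. -340.   39.] [130 135 142]
222 [ 567. -291.   38.] [ 566. -339.   39.] [130 139 141]
224 [ 560. -291.   33.] [ 560. -341.   32.] [133 140 143]
226 [ 553. -292.   26.] [ 553. -342.   26.] [131 139 142]
228 [ 546. -292.   25.] [ 546. -342.   25.] [131 137 141]
230 [ 539. -293.   20.] [ 539. -342.   21.] [130 137 142]
232 [ 533. -295.   12.] [ 532. -344.   14.] [103 104 100]
234 [ 522. -290.   31.] [ 521. -338.   36.] [102 100  98]
236 [ 513. -287.   43.] [ 511. -333.   53.] [104 102  99]
238 [ 503. -282.   63.] [ 501. -329.   69.] [103 104  99]
240 [ 493. -279.   79.] [ 493. -326.   80.] [102 102  98]
242 [ 485. -276.   88.] [ 484. -322.   91.] [103 104 100]
244 [ 475. -272.  104.] [ 474. -317.  110.] [95 97 94]
246 [ 467. -270.  116.] [ 467. -316.  115.] [134 140 144]
248 [ 460. -271.  110.] [ 460. -315.  114.] [126 134 138]
250 [ 454. -271.  107.] [ 453. -316.  109.] [149 144 133]
252 [ 458. -293.    0.] [ 458. -344.   -6.] [154 126  87]
254 [ 450. -293.    0.] [ 450. -344.   -5.] [161 134  90]
```

The bin lip is at about (454, -291, 108) and the tilt is about 0.57 rad. I'll turn the gripper 90° so the fingers open along the bin's width, then lower and drop the carrier.

Request:
step_arm(
  motion=[
    [0,0,0,0.11],
    [0,0,0,0.112],
    [0,0,0,0.112],
    [0,0,0,0.112],
    [0,0,0,0.112],
    [0,0,0,0.112],
    [0,0,0,0.112],
    [0,0,0,0.112],
    [0,0,0,0.112],
    [0,0,0,0.112],
    [0,0,0,0.112],
    [0,0,0,0.112],
  ],
)

```text
time: 18.73
eef_pos: [528.0, -289.0, 239.7]
tcp_rot: [[0.972, 0.236, -0.001], [0.236, -0.972, 0.002], [-0.0, -0.002, -1.0]]
ft_force: [-0.1, 0.1, -1.5]
gripper_width: 0.344
gripper_force: 30.1
```

Request:
step_arm(
  motion=[
    [0,0,0,0.112],
    [0,0,0,0.112],
    [-0.02,0,0.04,0],
    [-0.012,0,0.08,0],
    [0,0,0.1,0],
    [0,0,0.1,0],
    [0,0,0.08,0],
    [0,0,0.04,0],
    [0,0,0,0],
    [0,0,0,0],
  ],
)

```text
time: 19.57
eef_pos: [519.6, -291.1, 130.1]
tcp_rot: [[1.0, 0.008, -0.001], [0.008, -1.0, 0.0], [-0.001, -0.0, -1.0]]
ft_force: [0.2, -1.0, -0.6]
gripper_width: 0.341
gripper_force: 30.2
```

Request:
step_arm(
  motion=[
    [0,0,0,0],
    [0,0,0,0],
    [0,0,0,0],
    [0,0,0,0],
    [0,0,0,0],
    [0,0,0,0],
  ],
  jaw=-0.2,
)

```text
time: 20.07
eef_pos: [520.0, -291.6, 130.6]
tcp_rot: [[1.0, 0.006, 0.001], [0.006, -1.0, -0.0], [0.001, 0.0, -1.0]]
ft_force: [0.1, -0.1, 0.0]
gripper_width: 0.6
gripper_force: 0.0
```

Request:
step_arm(
  motion=[
    [0,0,-0.06,0],
    [0,0,-0.12,0],
    [0,0,-0.12,0],
    [-0.1,0,-0.12,0],
    [-0.14,0,0,0],
    [-0.16,0,0,0],
    [-0.14,0,0,0],
    [0,0,0,0],
    [0,0,0,0],
  ],
)

```text
time: 20.82
eef_pos: [383.6, -292.3, 235.7]
tcp_rot: [[1.0, 0.004, 0.002], [0.004, -1.0, 0.002], [0.002, -0.002, -1.0]]
ft_force: [1.4, 0.2, 0.5]
gripper_width: 0.604
gripper_force: 0.0
```

Run:
```python
from h import *
state()
c=cap('top'); save(c,'t4.png'); W=cloud(c)
a=cv2.imread('pics/t4.png'); cv2.imwrite('pics/t4c.png',cv2.resize(a[160:280,180:420],None,fx=3.3,fy=3.3,interpolation=cv2.INTER_CUBIC))
for v in range(216,254,3): print(v,np.round(W[v,362]),np.round(W[v,375]))
```

```text
time 20.817
qpos [-0.259, 0.237, 0.982, 2.043, -0.241, 0.978, -0.72]
eef_pos [383.597, -292.337, 235.712]
tcp_rot [[1.0, 0.004, 0.002], [0.004, -1.0, 0.002], [0.002, -0.002, -1.0]]
ft_force [1.369, 0.229, 0.548]
moment [-0.002, -0.061, 0.029]
gripper_width 0.604
gripper_force 0.0
216 [ 565. -265.  160.] [ 563. -308.  169.]
219 [ 576. -289.   46.] [ 577. -339.   44.]
222 [ 566. -290.   43.] [ 566. -339.   39.]
225 [ 556. -291.   34.] [ 555. -339.   37.]
228 [ 541. -286.   56.] [ 546. -343.   21.]
231 [ 527. -282.   69.] [ 535. -343.   19.]
234 [ 515. -279.   81.] [ 522. -339.   31.]
237 [ 504. -279.   80.] [ 507. -331.   59.]
240 [ 493. -279.   77.] [ 493. -326.   80.]
243 [ 480. -274.   99.] [ 480. -321.   95.]
246 [ 467. -269.  118.] [ 467. -316.  115.]
249 [ 457. -272.  105.] [ 457. -317.  106.]
252 [ 458. -293.   -0.] [ 458. -343.   -3.]
```

View pics/t4c.png

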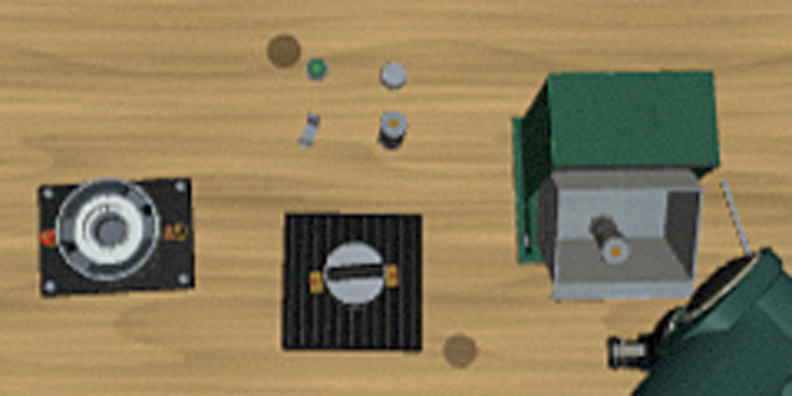

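The crop shows the carrier lying inside the bin at (610,240), the cover centred on the mat at (353,278), and the small parts undisturbed. I'll shut the jaws and push the lip home, rising along with it.

Request:
step_arm(
  motion=[
    [0.04,0,0.06,0],
    [0.06,0,0.12,0],
    [0.06,0,0.14,0],
    [0.03,0,0.12,0],
    [0,0,0.08,0],
    [0,0,0.04,0],
    [0,0,0,0],
    [0,0,0,0],
  ],
  jaw=1,
)

```text
time: 21.53
eef_pos: [432.6, -292.6, 95.3]
tcp_rot: [[1.0, 0.006, -0.001], [0.006, -1.0, -0.001], [-0.001, 0.001, -1.0]]
ft_force: [-0.3, 0.2, 0.4]
gripper_width: -0.002
gripper_force: 0.0
```

Request:
step_arm(
  motion=[
    [0.02,0,-0.003,0],
    [0.02,0,-0.006,0],
    [0.02,0,-0.008,0],
    [0.02,0,-0.008,0],
    [0.02,0,-0.008,0],
    [0.02,0,-0.008,0],
    [0,0,0,0],
    [0,0,0,0],
  ],
)

```text
time: 22.2
eef_pos: [463.4, -292.0, 106.3]
tcp_rot: [[1.0, 0.007, 0.002], [0.007, -1.0, -0.001], [0.002, 0.001, -1.0]]
ft_force: [-1.2, 0.2, -0.6]
gripper_width: 0.004
gripper_force: 0.0
```

Request:
step_arm(
  motion=[
    [0.02,0,-0.008,0],
    [0.02,0,-0.008,0],
    [0.02,0,-0.008,0],
    [0.02,0,-0.006,0],
    [0.02,0,-0.006,0],
    [0.02,0,-0.004,0],
    [0.02,0,-0.004,0],
    [0,0,0,0],
  ],
)

```text
time: 22.87
eef_pos: [499.1, -291.5, 116.7]
tcp_rot: [[1.0, 0.007, 0.002], [0.007, -1.0, -0.001], [0.002, 0.001, -1.0]]
ft_force: [-0.3, -0.7, 0.7]
gripper_width: -0.003
gripper_force: 0.0
```

Request:
step_arm(
  motion=[
    [0.012,0,0,0],
    [0.012,0,0,0],
    [0,0,0,0],
    [0,0,0,0],
  ],
)

```text
time: 23.2
eef_pos: [503.6, -291.6, 116.5]
tcp_rot: [[1.0, 0.006, 0.0], [0.006, -1.0, -0.0], [0.0, 0.0, -1.0]]
ft_force: [-0.1, 0.7, 0.3]
gripper_width: 0.0
gripper_force: 0.0
```

Run:
```python
from h import *
c=cap('scene'); W=cloud(c); X,Y,Z=W[...,0],W[...,1],W[...,2]
c2=cap('top'); W2=cloud(c2)
for v in range(212,254,3): print(v,np.round(W2[v,358]),c2['color'][v,358],np.round(W2[v,385]),c2['color'][v,385])
state()
```

```text
212 [ 609. -282.   18.] [148 156 167] [ 508. -251.  500.] [54 91 84]
215 [ 599. -282.   12.] [137 144 153] [ 500. -250.  503.] [34 61 59]
218 [ 587. -282.   13.] [135 143 150] [ 489. -246.  517.] [45 70 66]
221 [ 574. -279.   21.] [136 145 154] [ 480. -243.  524.] [41 67 64]
224 [ 563. -279.   19.] [144 149 159] [ 470. -240.  535.] [41 70 66]
227 [ 460. -168.  555.] [18 39 36] [ 463. -239.  537.] [43 70 70]
230 [ 449. -163.  581.] [33 54 51] [ 454. -236.  545.] [42 72 68]
233 [ 440. -160.  593.] [42 62 60] [ 446. -235.  547.] [52 77 71]
236 [ 431. -157.  606.] [36 61 60] [ 439. -234.  549.] [43 68 63]
239 [ 423. -155.  612.] [38 65 64] [ 431. -234.  547.] [41 68 64]
242 [ 415. -154.  619.] [38 68 62] [ 424. -234.  547.] [37 64 57]
245 [ 407. -151.  629.] [37 69 64] [ 419. -237.  534.] [19 46 48]
248 [ 401. -151.  630.] [40 71 67] [ 473. -383.   -4.] [182 152  99]
251 [ 393. -149.  636.] [44 74 71] [ 461. -380.    4.] [164 135  89]
time 23.3
qpos [-0.109, 0.602, 0.774, 1.901, -0.548, 0.863, -0.617]
eef_pos [503.331, -291.672, 116.522]
tcp_rot [[1.0, 0.006, 0.0], [0.006, -1.0, -0.0], [0.0, 0.0, -1.0]]
ft_force [-0.098, 0.541, 0.3]
moment [-0.041, -0.024, -0.004]
gripper_width -0.001
gripper_force 0.0
```

The bin floor now reads nearly level, so it is almost shut. I'll push until I feel the stop.

Request:
step_arm(
  motion=[
    [0.012,0,0,0],
    [0.012,0,0,0],
    [0,0,0,0],
    [0,0,0,0],
  ],
)

```text
time: 23.63
eef_pos: [508.2, -291.7, 116.4]
tcp_rot: [[1.0, 0.006, -0.002], [0.006, -1.0, 0.001], [-0.002, -0.001, -1.0]]
ft_force: [-5.6, 0.7, 2.8]
gripper_width: 0.002
gripper_force: 2.4
```

Request:
step_arm(
  motion=[
    [0.012,0,0,0],
    [0.012,0,0,0],
    [0,0,0,0],
    [0,0,0,0],
  ],
)

```text
time: 23.97
eef_pos: [508.5, -291.8, 115.9]
tcp_rot: [[1.0, 0.003, -0.011], [0.003, -1.0, 0.005], [-0.011, -0.005, -1.0]]
ft_force: [-19.4, 3.0, 12.4]
gripper_width: -0.001
gripper_force: 9.9
```

The arm stopped at 508.5 mm with 19 N, which is where the shut lip should be. I'll back away and check.

Request:
step_arm(
  motion=[
    [-0.03,0,0,0],
    [-0.08,0,0,0],
    [-0.14,0,0,0],
    [-0.14,0,-0.06,0],
    [-0.06,0,-0.14,0],
    [0,0,-0.16,0],
    [0,0.1,-0.1,0],
    [0,0,0,0],
    [0,0,0,0],
  ],
)

```text
time: 24.72
eef_pos: [404.4, -318.6, 233.3]
tcp_rot: [[1.0, 0.005, 0.005], [0.005, -1.0, -0.002], [0.005, 0.002, -1.0]]
ft_force: [-0.7, -0.1, -1.1]
gripper_width: 0.002
gripper_force: 0.0
```

Run:
```python
from h import *
state()
c=cap('scene'); save(c,'s5.png'); c2=cap('top'); save(c2,'t5.png')
a=cv2.imread('pics/s5.png')[150:290,100:400]; b=cv2.imread('pics/t5.png')[165:270,180:420]
a=cv2.resize(a,(640,299),interpolation=cv2.INTER_CUBIC); b=cv2.resize(b,(640,280),interpolation=cv2.INTER_CUBIC)
cv2.imwrite('pics/f5.png',cv2.vconcat([a,b]))
W=cloud(c2)
for v in range(206,254,3): print(v,np.round(W[v,362]),np.round(W[v,375]))
```

```text
time 24.717
qpos [-0.19, 0.319, 0.966, 1.978, -0.315, 0.996, -0.64]
eef_pos [404.38, -318.562, 233.258]
tcp_rot [[1.0, 0.005, 0.005], [0.005, -1.0, -0.002], [0.005, 0.002, -1.0]]
ft_force [-0.701, -0.102, -1.103]
moment [0.034, 0.004, -0.046]
gripper_width 0.002
gripper_force 0.0
206 [ 591. -257.  205.] [ 591. -302.  202.]
209 [ 582. -258.  199.] [ 580. -301.  204.]
212 [ 611. -298.   12.] [ 610. -348.   12.]
215 [ 598. -297.   13.] [ 597. -346.   18.]
218 [ 586. -296.   16.] [ 587. -347.   12.]
221 [ 573. -294.   23.] [ 575. -347.   10.]
224 [ 551. -280.   85.] [ 562. -344.   17.]
227 [ 531. -269.  133.] [ 531. -314.  137.]
230 [ 521. -269.  134.] [ 520. -314.  133.]
233 [ 530. -296.    3.] [ 530. -347.   -0.]
236 [ 519. -295.    4.] [ 518. -345.    5.]
239 [ 507. -295.    4.] [ 506. -344.    5.]
242 [ 496. -295.    1.] [ 495. -344.    2.]
245 [ 484. -294.    2.] [ 485. -345.   -5.]
248 [ 473. -294.    0.] [ 473. -344.   -3.]
251 [ 462. -294.   -3.] [ 462. -344.   -3.]
```

View pics/f5.png

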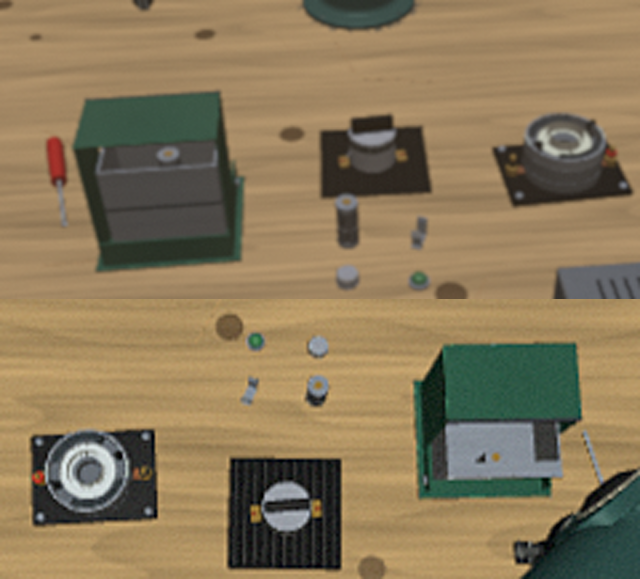

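Both views show the bin upright under its cowl with the carrier inside, at (168,155) in the upper view. The cover stands on the mat, the pot is empty and the other parts are where they lay. I'm handing the job in.

```bash
python3 -c "
from rig import manip
print(manip.finish_job())"
```

```text
the job is handed in; nothing more can be done
None
```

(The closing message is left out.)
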